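# Find the full tin by weight and tray it

## Robot

A 6-joint arm with a two-finger parallel gripper is mounted at the origin on the work surface. World frame = base frame: x ahead of the robot, y to its left, z up, the work surface at z = 0. Lengths are in m, angles in rad, forces in N, time in s.
With the tool pointing down it reaches from about 0.4 to 0.825 m from the base axis. Payload 7 kg.
Tool frame: the origin (TCP) lies on the mounting face of the last link; the fingertips stand 178 mm ahead of it and the grasp point (between the pads) lies 159 mm ahead of it; z points along the fingers, y is the direction in which the jaws open and shut (so a half turn about z gives the same grasp; the last joint's range is limited). The gripper opens to 88 mm and grips with 3 to 60 N. Pads are 19 mm wide; open, the fingers measure 130 mm over their backs; the gripper's body (78 mm by 193 mm) begins 47 mm behind the grasp point.
Start: joints at [-0.816, 0.359, 0.012, 0, -1.224, -0.288], TCP at [0.304, -0.603, 0.405] pointing down, gripper open.
Joint ranges: [-3.07, 3.07], [-1.43, 2.12], [-1.02, 1.25], [-3.03, 1.67], [-3.05, -0], [-3.03, 3.03]. Speed limits (rad/s): [2.39, 2.39, 3.01, 3.14, 3.14, 3.14].

## Interface

Orientations are given as [roll, pitch, yaw] about the fixed x, y, z axes, in that order (R = Rz(yaw) Ry(pitch) Rx(roll)).
In Python, from station import * gives the robot as it stands.
- The arm moves only by the tool arm_command, never from a script. Its argument "targets" is a list of rows, each a list of 3 entries, a list of its own where there are three numbers: the turn, a rotation vector about the world's x, y, z in rad, then the shift along the world's x, y, z in mm, then the closure, from 0 (fully open) to 1 (shut). In form: [[[wx, wy, wz], [tx, ty, tz], fingers], ...]. A call has 1 to 8 rows; each row shifts and turns the commanded pose from where the row before left it; what a row does not reach is not made up. A row lasts 1/10 s, in which the tool goes at most 50 mm and 8.59 degrees, less where a joint would pass 70% of its speed; a pose out of reach is approached as far as the arm can. A call with a gripper value outside its range is refused whole. The fingers move at their own pace and stop on an object; "squeeze" is the grip in N (left out, the last holds). Time passes only in rows, so rows that do not move let the fingers close. It gives the time, the measured TCP pose, the force and the opening at its end, in the units of the state.
- get_state(): the state, without advancing time (a new reading comes with each control period).
- grab_frame(name): name is "scene" or "side" or "wrist"; returns (picture, depth): 384x512x3 uint8, red, green, blue; 384x512 float32, m along the optical axis (not along the pixel's ray), 0 where there is no reading.
- camera_params(name): a dict with "mtx" (3x3 intrinsics, pixels), "eye" and "orientation" of the camera in the world. Camera axes: x right, y down, z forward; pixel columns grow to the right and rows downward; lengths in m; the calibration is good to about 2 mm. A picture is of the moment at which its call begins: read the wrist's pose just before it. camera_params takes no time and is no camera call; for the wrist camera it gives the pose at the moment of the call.
- job_done(): hands the job in, once; it reports no verdict.
The state is a dict: "t": time; "q": joint angles; "qd": joint speeds; "joint_efforts": joint torques, N m; "eef_pos": TCP position; "ee_rot": TCP orientation; "force": force on the tool from outside, world axes, zero at the start; "moment": the same for the moment, N m; "width": finger opening in m.
Only numpy, scipy, OpenCV 4.12 (cv2) and the standard library are available. Lean on these libraries where they do the work, as an engineer would, in place of code of your own. Each camera call takes 0.05 s, during which the arm holds its last target.

## Task

One of the three green tins is full, the other two are empty. Lift each in turn a few centimetres clear of the table where it stands to feel its weight, going from the robot's left (+y) to its right (-y), then stand the full one flat inside the lilac tray; stand the two empty ones upright on the table where they were (within a few centimetres). Set tins down, do not drop them or tip them over.

Things in the scene. Friction and masses are not known exactly. Their poses are not given: they have to be found in the camera images.
- tin_a_mid (a point): one of three outwardly identical closed tins: dark green with a cream lid and a small flat brass disc on top, 50 mm (its x) by 90 mm (its y) by 50 mm tall, standing upright on the table; this point is its centre, 25 mm above its underside, z up. One of the three is full (about 0.45 kg), the other two are empty (about 0.1 kg); the contents do not shift, the lid stays on, the walls are stiff. Grip across the 50 mm.
- tin_b_mid (a point): one of three outwardly identical closed tins: dark green with a cream lid and a small flat brass disc on top, 50 mm (its x) by 90 mm (its y) by 50 mm tall, standing upright on the table; this point is its centre, 25 mm above its underside, z up. One of the three is full (about 0.45 kg), the other two are empty (about 0.1 kg); the contents do not shift, the lid stays on, the walls are stiff. Grip across the 50 mm.
- tin_c_mid (a point): one of three outwardly identical closed tins: dark green with a cream lid and a small flat brass disc on top, 50 mm (its x) by 90 mm (its y) by 50 mm tall, standing upright on the table; this point is its centre, 25 mm above its underside, z up. One of the three is full (about 0.45 kg), the other two are empty (about 0.1 kg); the contents do not shift, the lid stays on, the walls are stiff. Grip across the 50 mm.
- tray_in (a point): centre of the inner floor of the shallow lilac tray that lies by itself just beyond the tins, fixed to the table: outside 160 mm (its x) by 220 mm (its y), rim 14 mm above the table, walls 5 mm thick, inner floor 5 mm above the table; z up.
There are look-alikes about, which are no part of the job. Leave any blue look-alike of the part that bears tin_a_mid alone.

How it is judged:
By the outcome, as a careful person would: the job done as asked, in the order asked, and still so for the second after the job is handed in, with the robot touching nothing.
It also fails if it takes over 70 s, if anything falls off the work surface, if the arm or the gripper's body presses on something with over 40 N, if the wrist force passes 120 N, or if a joint passes its speed limit or range.

## Working session

There is one attempt and no reset: what is moved stays moved. The work goes in short steps, Python scripts to look and compute and a tool call to move; the robot and the scene stay as the last step left them, time stands still between calls to the robot, and variables do not carry over. Pictures are saved under pics/ and viewed, and the job is handed in when it is done.

Besides the shell and the picture viewer there is one more tool, called after "Call:" as name(argument=value, ...) on one line, values as JSON. arm_command: Moves the arm, as the interface text tells. Its arguments: {"type":"object","properties":{"targets":{"type":"array"},"squeeze":{"type":"number"}},"required":["targets"]}

```bash
mkdir -p pics; python3 - <<'E'
from station import *
import cv2,numpy as np
s=get_state();print({k:np.round(v,3).tolist() for k,v in s.items()})
for n in ["scene","side"]:
    p,d=grab_frame(n);c=camera_params(n)
    cv2.imwrite(f"pics/{n}1.png",p[:,:,::-1]);np.savez(f"{n}1.npz",p=p,d=d,**{k:np.array(v) for k,v in c.items()})
    print(n,c)
E
ls
```

```text
{'t': 0.0, 'q': [-0.816, 0.359, 0.011, -0.0, -1.224, -0.288], 'qd': [-0.001, -0.001, -0.0, -0.001, 0.002, -0.001], 'joint_efforts': [0.001, -58.271, 29.305, 6.997, 0.007, -0.0], 'eef_pos': [0.304, -0.603, 0.404], 'ee_rot': [3.14, -0.0, -2.675], 'force': [0.043, 0.055, 0.932], 'moment': [-0.003, -0.046, -0.003], 'width': 0.087}
scene {'mtx': array([[392.14319175,   0.        , 259.17154391],
       [  0.        , 392.14319175, 187.68048667],
       [  0.        ,   0.        ,   1.        ]]), 'eye': array([0.95654466, 0.28079227, 0.80815648]), 'orientation': array([-2.54268671, -0.00728221,  2.05126741])}
side {'mtx': array([[431.83977272,   0.        , 258.17128169],
       [  0.        , 431.83977272, 191.8618112 ],
       [  0.        ,   0.        ,   1.        ]]), 'eye': array([-0.0878954 ,  0.64885168,  0.73866616]), 'orientation': array([-2.27019747,  0.02390177, -2.41356507])}
pics
scene1.npz
side1.npz
```

View pics/scene1.png

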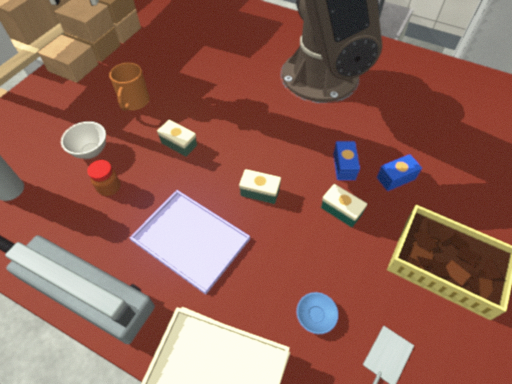

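View pics/side1.png

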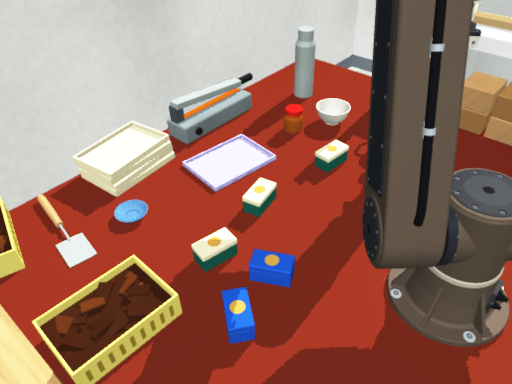

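The scene view shows three green tins with lids at about (177,133), (260,181) and (344,202). The two blue look-alikes are at (346,160) and (400,172), and the lilac tray is at about (190,240). Next I measure them.

```bash
cat > h.py <<'E'
import numpy as np,cv2
from scipy.spatial.transform import Rotation as R
def cloud(f):
    z=np.load(f);K=z['mtx'];d=z['d'];o=z['orientation']
    Rm=R.from_euler('xyz',o).as_matrix()
    v,u=np.mgrid[:d.shape[0],:d.shape[1]]
    P=np.stack([(u-K[0,2])/K[0,0]*d,(v-K[1,2])/K[1,1]*d,d],-1)@Rm.T+z['eye']
    return z['p'],d,P
def rect(X):
    (c,(w,h),a)=cv2.minAreaRect((X*1000).astype(np.float32))
    if w>h: w,h,a=h,w,a+90   # a: direction of short side
    return np.round(c,1),round(w,1),round(h,1),round((a+90)%180-90,1)
E
python3 - <<'E'
from h import *
for n in ['scene','side']:
    p,d,P=cloud(n+'1.npz'); hsv=cv2.cvtColor(p,cv2.COLOR_RGB2HSV)
    z=P[...,2]
    print(n,'table z',np.median(z[(hsv[...,0]<6)&(hsv[...,1]>180)&(d>0)&(abs(z)<.03)]))
    m=((d>0)&(z>.040)&(z<.058)&(P[...,0]>.2)&(P[...,0]<.9)).astype(np.uint8)
    k,l,st,c=cv2.connectedComponentsWithStats(m,connectivity=4)
    for i in range(1,k):
        if st[i,4]<150: continue
        mm=l==i; print(c[i].round(),st[i,4],rect(P[mm][:,:2]),'z',np.median(z[mm]).round(4),np.median(p[mm],0))
    r,g,b=[p[...,i].astype(int) for i in range(3)]
    m=((b>r+12)&(r>140)&(b>g+20)&(d>0)&(abs(z)<.03)).astype(np.uint8)
    k,l,st,c=cv2.connectedComponentsWithStats(m)
    i=1+np.argmax(st[1:,4]);mm=l==i;print('tray',c[i],st[i,4],rect(P[mm][:,:2]),np.percentile(z[mm],[5,50,95]))
E
```

```text
scene table z -0.0015274369359125073
[80. 56.] 374 (array([ 290.7, -694.8]), 123.5, 182.7, 88.9) z 0.0493 [120.  96.  69.]
[176. 133.] 555 (array([ 439., -226.]), 52.1, 91.5, -5.4) z 0.0482 [247. 238. 200.]
[ 83. 137.] 464 (array([ 567.1, -420.4]), 108.2, 108.7, 80.8) z 0.0492 [189.5 189.  175. ]
[347. 156.] 608 (array([301.6, 194.3]), 51.1, 91.6, -62.0) z 0.0484 [ 49.  86. 174.]
[401. 168.] 656 (array([276.1, 324.9]), 51.1, 92.3, 54.1) z 0.0485 [ 58.  99. 181.]
[105. 180.] 167 (array([ 642.2, -291.7]), 35.8, 58.1, 57.8) z 0.0476 [127.  71.  39.]
[260. 182.] 701 (array([475.2,  38.6]), 52.4, 89.8, 12.0) z 0.0485 [254. 253. 235.]
[345. 201.] 775 (array([431.9, 236. ]), 53.4, 90.3, -11.3) z 0.0485 [229. 224. 186.]
[457. 259.] 6086 (array([455.8, 490. ]), 154.8, 220.1, -1.2) z 0.0457 [81. 48. 33.]
[138. 315.] 241 (array([862.5, -22.7]), 10.9, 74.8, -86.9) z 0.0524 [ 98. 103. 101.]
tray [190.07570876 239.86001933] 6208 (array([664.2, -42.4]), 159.9, 220.8, -7.3) [0.00149577 0.00395436 0.01246892]
side table z -0.0002274369454178249
[209. 116.] 489 (array([ 829.3, -163. ]), 75.3, 308.7, -
[... 385 characters left out ...]
 246.] 198 (array([812.9, 515.9]), 34.6, 177.6, 62.3) z 0.0484 [211. 200.  98.]
[  4. 235.] 307 (array([827.9, 522.2]), 24.0, 147.5, 66.9) z 0.0433 [67. 33. 18.]
[214. 243.] 788 (array([431.4, 236.1]), 51.8, 89.4, -10.1) z 0.0495 [244. 240. 209.]
[272. 261.] 891 (array([301. , 194.3]), 52.5, 90.2, -63.0) z 0.0494 [ 30.  88. 214.]
[103. 312.] 7031 (array([457.6, 489.9]), 144.8, 214.2, -2.1) z 0.0447 [83. 41. 23.]
[238. 309.] 1126 (array([276.1, 324.2]), 50.2, 92.1, 53.2) z 0.0497 [ 43. 124. 216.]
[125. 339.] 784 (array([381.1, 492.7]), 8.3, 219.9, -2.8) z 0.0489 [201. 189.  91.]
tray [231.6448468  159.37883008] 718 (array([663. , -42.1]), 164.4, 221.5, -7.7) [0.00161124 0.00737387 0.01398002]
```

Call:
arm_command(targets=[[[0, 0, 0.05], [27, 40, 0], 0], [[0, 0, 0.05], [27, 40, 0], 0], [[0, 0, 0.05], [27, 40, 0], 0], [[0, 0, 0.05], [27, 40, 0], 0], [[0, 0, 0.05], [28, 40, 0], 0], [[0, 0, 0.05], [12, 45, 0], 0], [[0, 0, 0.05], [12, 45, 0], 0], [[0, 0, 0.05], [12, 45, 0], 0]], squeeze=25)

```text
t: 0.9
eef_pos: [0.4759, -0.2659, 0.4043]
ee_rot: [3.141, -0.0, -2.273]
force: [0.9, -0.7, -0.1]
width: 0.0877
```

Call:
arm_command(targets=[[[0, 0, 0.05], [12, 45, 0], 0], [[0, 0, 0.05], [12, 45, 0], 0], [[0, 0, 0.05], [0, 49, 0], 0], [[0, 0, 0.05], [0, 49, 0], 0], [[0, 0, 0.05], [0, 49, 0], 0], [[0, 0, 0.05], [-5, 49, 0], 0], [[0, 0, 0.05], [-15, 45, -10], 0], [[0, 0, 0.05], [-15, 45, -10], 0]])

```text
t: 1.7
eef_pos: [0.4639, 0.11, 0.3844]
ee_rot: [-3.141, 0.0, -1.873]
force: [1.3, 0.8, -0.0]
width: 0.088
```

Call:
arm_command(targets=[[[0, 0, 0.05], [-15, 45, -10], 0], [[0, 0, 0.05], [-12, 40, -20], 0], [[0, 0, 0], [0, 0, 0], 0]])

```text
t: 2.0
eef_pos: [0.436, 0.1964, 0.3524]
ee_rot: [3.139, -0.002, -1.769]
force: [0.6, -0.6, -0.4]
width: 0.0879
```

Call:
arm_command(targets=[[[0, 0, 0.01], [-4, 40, -20], 0], [[0, 0, 0], [0, 0, -40], 0], [[0, 0, 0], [0, 0, 0], 0]])

```text
t: 2.3
eef_pos: [0.4322, 0.2323, 0.2906]
ee_rot: [3.137, -0.007, -1.765]
force: [-1.3, -0.2, -0.1]
width: 0.0878
```

```bash
cat > w.py <<'E'
import sys
from station import *
from h import *
n=sys.argv[1]; s=get_state(); print({k:np.round(s[k],4).tolist() for k in ['t','eef_pos','ee_rot','force','width']})
c=camera_params('wrist');p,d=grab_frame('wrist')
cv2.imwrite(f'pics/{n}.png',p[:,:,::-1]);np.savez(n+'.npz',p=p,d=d,**{k:np.array(v) for k,v in c.items()})
p,d,P=cloud(n+'.npz');z=P[...,2]
m=((d>0)&(z>.040)&(z<.066)&(d>.12)).astype(np.uint8)
k,l,st,cc=cv2.connectedComponentsWithStats(m,connectivity=4)
for i in range(1,k):
    if st[i,4]>1500:
        mm=l==i; print(cc[i].round(),st[i,4],rect(P[mm][:,:2]),'z',np.median(z[mm]).round(4),np.median(p[mm],0))
E
python3 w.py w1
```

```text
{'t': 2.3, 'eef_pos': [0.4322, 0.2323, 0.2906], 'ee_rot': [3.1366, -0.0067, -1.7649], 'force': [-1.2544, -0.2259, -0.1445], 'width': 0.0878}
[435. 115.] 10895 (array([300.7, 193.8]), 50.1, 89.9, -62.4) z 0.0494 [ 61. 112. 227.]
[254. 199.] 7071 (array([429.3, 226.9]), 50.1, 72.5, -11.1) z 0.0496 [252. 252. 240.]
```

View pics/w1.png

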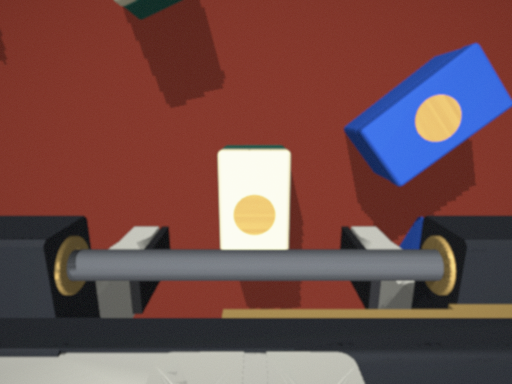

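The tin is centred between the fingers at (254,200), and the blue box is clear of them. Descending now.

Call:
arm_command(targets=[[[0, 0, 0], [-1, 3, -40], 0], [[0, 0, 0], [0, 0, -40], 0], [[0, 0, 0], [0, 0, -15], 0], [[0, 0, 0], [0, 0, 0], 0], [[0, 0, 0], [0, 0, 0], 0]])

```text
t: 2.85
eef_pos: [0.4336, 0.2364, 0.2013]
ee_rot: [-3.14, 0.001, -1.765]
force: [0.6, 0.5, 0.1]
width: 0.0878
```

Call:
arm_command(targets=[[[0, 0, 0], [-1, 0, -11], 0], [[0, 0, 0], [0, 0, 0], 0.0], [[0, 0, 0], [0, 0, 0], 1], [[0, 0, 0], [0, 0, 0], 1], [[0, 0, 0], [0, 0, 0], 1], [[0, 0, 0], [0, 0, 0], 1], [[0, 0, 0], [0, 0, 0], 1], [[0, 0, 0], [0, 0, 0], 1]])

```text
t: 3.65
eef_pos: [0.4318, 0.2363, 0.1887]
ee_rot: [-3.141, 0.0, -1.765]
force: [0.5, -0.0, 0.6]
width: 0.05
```

Call:
arm_command(targets=[[[0, 0, 0], [0, 0, 0], 1], [[0, 0, 0], [0, 0, 0], 1], [[0, 0, 0], [0, 0, 0], 1], [[0, 0, 0], [0, 0, 0], 1]])

```text
t: 4.05
eef_pos: [0.4318, 0.2363, 0.1887]
ee_rot: [-3.142, 0.0, -1.765]
force: [-0.1, -0.6, 2.7]
width: 0.0498
```

Call:
arm_command(targets=[[[0, 0, 0], [0, 0, 10], 1], [[0, 0, 0], [0, 0, 20], 1], [[0, 0, 0], [0, 0, 20], 1], [[0, 0, 0], [0, 0, 0], 1], [[0, 0, 0], [0, 0, 0], 1], [[0, 0, 0], [0, 0, 0], 1], [[0, 0, 0], [0, 0, 0], 1], [[0, 0, 0], [0, 0, 0], 1]])

```text
t: 4.85
eef_pos: [0.4316, 0.236, 0.2379]
ee_rot: [3.141, -0.001, -1.765]
force: [-0.6, -0.4, -3.4]
width: 0.05
```

```bash
cat > f.py <<'E'
from station import *
from h import *
F=[];E=[]
for i in range(8):
    s=get_state();F.append(s['force']);E.append(s['joint_efforts']);p,d=grab_frame('side')
cv2.imwrite('pics/side_%05.0f.png'%(s['t']*100),p[:,:,::-1])
print(np.round(F,2)[:,2],np.mean(F,0).round(2),np.mean(E,0).round(2),s['t'],s['eef_pos'],s['width'],s['moment'])
E
python3 f.py; ls pics
```

```text
[-3.36 -4.19 -4.26 -3.86 -3.47 -4.21 -3.54 -4.01] [-0.02 -0.2  -3.86] [ -0.   -42.21  21.98   5.47  -0.06  -0.  ] 5.2 [0.4317379  0.23622439 0.23857153] 0.0500729022406734 [0.01622509 0.12012565 0.02126963]
scene1.png
side1.png
side_00520.png
w1.png
```

About 3.9 N, so it is probably the full one. I set it back down and weigh the others, as ordered.

Call:
arm_command(targets=[[[0, 0, 0], [0, 0, -20], 1], [[0, 0, 0], [0, 0, -20], 1], [[0, 0, 0], [0, 0, -6], 1], [[0, 0, 0], [0, 0, -2], 1], [[0, 0, 0], [0, 0, -2], 1], [[0, 0, 0], [0, 0, 0], 1], [[0, 0, 0], [0, 0, 0], 1]])

```text
t: 5.95
eef_pos: [0.4319, 0.2365, 0.1893]
ee_rot: [-3.141, 0.001, -1.765]
force: [-0.3, 0.1, -4.1]
width: 0.0495
```

Call:
arm_command(targets=[[[0, 0, 0], [0, 0, 0], 0.1], [[0, 0, 0], [0, 0, 0], 0.1], [[0, 0, 0], [0, 0, 0], 0.1], [[0, 0, 0], [0, 0, 0], 0.1], [[0, 0, 0], [0, 0, 0], 0.1], [[0, 0, 0], [0, 0, 0], 0]])

```text
t: 6.55
eef_pos: [0.4318, 0.2362, 0.1887]
ee_rot: [-3.142, -0.0, -1.765]
force: [-0.2, 0.4, 0.1]
width: 0.0824
```

Call:
arm_command(targets=[[[0, 0, 0], [0, 0, 20], 0], [[0, 0, 0], [0, 0, 40], 0], [[0, 0, 0], [0, 0, 20], 0], [[0, 0, 0.08], [9, -40, 0], 0], [[0, 0, 0.08], [9, -40, 0], 0], [[0, 0, 0.08], [9, -40, 0], 0], [[0, 0, 0.08], [8, -39, 0], 0], [[0, 0, 0.08], [8, -39, 0], 0]])

```text
t: 7.35
eef_pos: [0.4748, 0.0367, 0.2688]
ee_rot: [-3.141, 0.0, -1.361]
force: [0.8, 0.1, -0.5]
width: 0.0876
```

Call:
arm_command(targets=[[[0, 0, 0], [0, 0, 0], 0], [[0, 0, 0], [0, 0, 0], 0]])

```text
t: 7.55
eef_pos: [0.4748, 0.0373, 0.2686]
ee_rot: [3.142, 0.0, -1.368]
force: [-0.4, 0.1, 0.1]
width: 0.0874
```

```bash
python3 w.py w2
```

```text
{'t': 7.55, 'eef_pos': [0.4748, 0.0373, 0.2686], 'ee_rot': [3.1415, 0.0, -1.368], 'force': [-0.3978, 0.0649, 0.1084], 'width': 0.0874}
[254. 197.] 8059 (array([476.1,  26.5]), 50.2, 66.9, 11.6) z 0.0496 [249. 250. 233.]
```

View pics/w2.png

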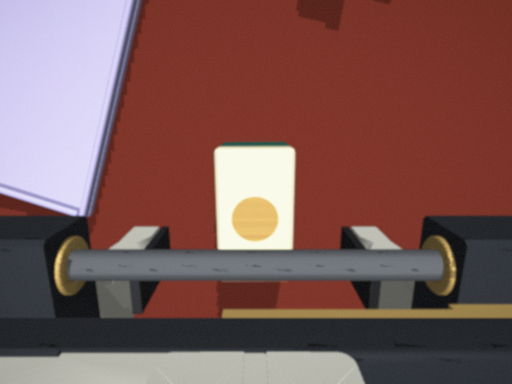

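The tin is well centred at (254,197). Descend, grip and lift.

Call:
arm_command(targets=[[[0, 0, 0], [0, 0, -35], 0], [[0, 0, 0], [0, 0, -30], 0], [[0, 0, 0], [0, 0, -10], 0], [[0, 0, 0], [0, 0, -5], 0], [[0, 0, 0], [0, 0, 0], 0], [[0, 0, 0], [0, 0, 0], 1], [[0, 0, 0], [0, 0, 0], 1], [[0, 0, 0], [0, 0, 0], 1]])

```text
t: 8.4
eef_pos: [0.475, 0.0384, 0.1895]
ee_rot: [-3.14, 0.0, -1.365]
force: [0.3, 0.3, 0.9]
width: 0.0691
```

Call:
arm_command(targets=[[[0, 0, 0], [0, 0, 0], 1], [[0, 0, 0], [0, 0, 0], 1], [[0, 0, 0], [0, 0, 0], 1], [[0, 0, 0], [0, 0, 0], 1], [[0, 0, 0], [0, 0, 0], 1]])

```text
t: 8.9
eef_pos: [0.4748, 0.0382, 0.1889]
ee_rot: [-3.141, -0.0, -1.365]
force: [-1.0, -0.1, 5.3]
width: 0.0498
```

Call:
arm_command(targets=[[[0, 0, 0], [0, 0, 10], 1], [[0, 0, 0], [0, 0, 20], 1], [[0, 0, 0], [0, 0, 20], 1], [[0, 0, 0], [0, 0, 0], 1], [[0, 0, 0], [0, 0, 0], 1], [[0, 0, 0], [0, 0, 0], 1], [[0, 0, 0], [0, 0, 0], 1]])

```text
t: 9.6
eef_pos: [0.4744, 0.0381, 0.238]
ee_rot: [3.14, -0.0, -1.365]
force: [1.1, -0.1, -1.1]
width: 0.0495
```

```bash
python3 f.py; ls pics
```

```text
[-1.11 -1.37 -0.26 -1.48 -1.29 -1.93 -0.92 -1.05] [ 0.49 -0.38 -1.18] [-0.000e+00 -3.893e+01  2.091e+01  5.050e+00  1.000e-02 -0.000e+00] 9.95 [0.47473587 0.03821278 0.23847994] 0.049961371911949916 [ 0.05915551  0.06935621 -0.00337957]
scene1.png
side1.png
side_00520.png
side_00995.png
w1.png
w2.png
```

Empty (1.2 N). I set it down.

Call:
arm_command(targets=[[[0, 0, 0], [0, 0, -20], 1], [[0, 0, 0], [0, 0, -20], 1], [[0, 0, 0], [0, 0, -6], 1], [[0, 0, 0], [0, 0, -2], 1], [[0, 0, 0], [0, 0, -2], 1], [[0, 0, 0], [0, 0, 0], 1], [[0, 0, 0], [0, 0, 0], 1]])

```text
t: 10.7
eef_pos: [0.475, 0.0383, 0.1892]
ee_rot: [-3.141, 0.0, -1.365]
force: [0.4, 0.1, -1.6]
width: 0.0497
```

Call:
arm_command(targets=[[[0, 0, 0], [0, 0, 0], 0.1], [[0, 0, 0], [0, 0, 0], 0.1], [[0, 0, 0], [0, 0, 0], 0.1], [[0, 0, 0], [0, 0, 0], 0.1], [[0, 0, 0], [0, 0, 0], 0.1], [[0, 0, 0], [0, 0, 0], 0]])

```text
t: 11.3
eef_pos: [0.4747, 0.0382, 0.1887]
ee_rot: [3.142, -0.0, -1.365]
force: [-0.1, -0.5, -0.5]
width: 0.082
```

Call:
arm_command(targets=[[[0, 0, 0], [0, 0, 20], 0], [[0, 0, 0], [0, 0, 40], 0], [[0, 0, 0], [0, 0, 20], 0], [[0, 0, -0.05], [-6, -44, 0], 0], [[0, 0, -0.05], [-6, -44, 0], 0], [[0, 0, -0.05], [-6, -44, 0], 0], [[0, 0, -0.05], [-6, -44, 0], 0], [[0, 0, -0.05], [-6, -44, 0], 0]])

```text
t: 12.1
eef_pos: [0.4442, -0.1833, 0.2689]
ee_rot: [-3.141, 0.0, -1.616]
force: [1.9, 0.4, 0.8]
width: 0.0876
```

Call:
arm_command(targets=[[[0, 0, -0.03], [-6, -44, 0], 0], [[0, 0, 0], [0, 0, 0], 0], [[0, 0, 0], [0, 0, 0], 0]])

```text
t: 12.4
eef_pos: [0.4382, -0.2269, 0.2684]
ee_rot: [3.141, 0.0, -1.648]
force: [-1.0, 0.1, 0.3]
width: 0.0876
```

```bash
python3 w.py w3
```

```text
{'t': 12.4, 'eef_pos': [0.4382, -0.2269, 0.2684], 'ee_rot': [3.141, 0.0001, -1.6477], 'force': [-1.0005, 0.0504, 0.2754], 'width': 0.0876}
[254. 196.] 8200 (array([ 436.3, -238.1]), 50.2, 68.4, -5.6) z 0.0496 [253. 253. 243.]
```

View pics/w3.png

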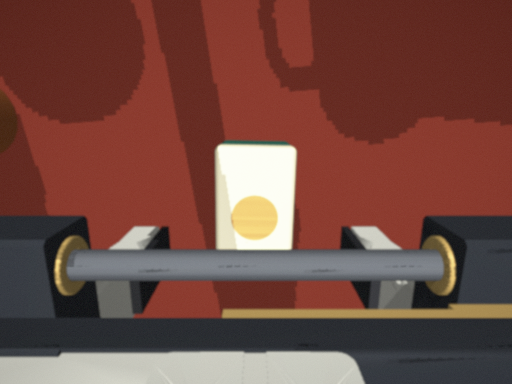

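Centred at (254,196).

Call:
arm_command(targets=[[[0, 0, -0.015], [-1, 0, -35], 0], [[0, 0, 0], [0, 0, -30], 0], [[0, 0, 0], [0, 0, -10], 0], [[0, 0, 0], [0, 0, -5], 0], [[0, 0, 0], [0, 0, 0], 0], [[0, 0, 0], [0, 0, 0], 1], [[0, 0, 0], [0, 0, 0], 1], [[0, 0, 0], [0, 0, 0], 1]])

```text
t: 13.25
eef_pos: [0.4381, -0.2258, 0.1895]
ee_rot: [-3.14, -0.0, -1.66]
force: [-0.4, 0.3, 0.0]
width: 0.0689
```

Call:
arm_command(targets=[[[0, 0, 0], [0, 0, 0], 1], [[0, 0, 0], [0, 0, 0], 1], [[0, 0, 0], [0, 0, 0], 1], [[0, 0, 0], [0, 0, 0], 1], [[0, 0, 0], [0, 0, 0], 1]])

```text
t: 13.75
eef_pos: [0.4378, -0.2258, 0.1889]
ee_rot: [-3.141, -0.0, -1.66]
force: [-1.2, 0.7, 4.9]
width: 0.05
```

Call:
arm_command(targets=[[[0, 0, 0], [0, 0, 10], 1], [[0, 0, 0], [0, 0, 20], 1], [[0, 0, 0], [0, 0, 20], 1], [[0, 0, 0], [0, 0, 0], 1], [[0, 0, 0], [0, 0, 0], 1], [[0, 0, 0], [0, 0, 0], 1], [[0, 0, 0], [0, 0, 0], 1]])

```text
t: 14.45
eef_pos: [0.4374, -0.2257, 0.238]
ee_rot: [3.14, 0.0, -1.66]
force: [0.6, -0.1, -1.1]
width: 0.0498
```

```bash
python3 f.py; ls pics
```

```text
[-1.12 -0.33 -0.66 -1.17 -1.13 -0.64 -1.37 -0.41] [ 0.25 -0.02 -0.85] [-0.000e+00 -4.105e+01  2.113e+01  5.080e+00  3.000e-02 -0.000e+00] 14.8 [ 0.43775734 -0.22575779  0.2384786 ] 0.049946284193797104 [0.01647763 0.10129145 0.04681258]
scene1.png
side1.png
side_00520.png
side_00995.png
side_01480.png
w1.png
w2.png
w3.png
```

The third is also empty (0.9 N), so the left tin is the full one. I set this one down.

Call:
arm_command(targets=[[[0, 0, 0], [0, 0, -20], 1], [[0, 0, 0], [0, 0, -20], 1], [[0, 0, 0], [0, 0, -6], 1], [[0, 0, 0], [0, 0, -2], 1], [[0, 0, 0], [0, 0, -2], 1], [[0, 0, 0], [0, 0, 0], 1], [[0, 0, 0], [0, 0, 0], 1]])

```text
t: 15.55
eef_pos: [0.438, -0.2258, 0.1893]
ee_rot: [-3.14, -0.0, -1.66]
force: [0.7, 0.0, -0.6]
width: 0.0497
```

Call:
arm_command(targets=[[[0, 0, 0], [0, 0, 0], 0.1], [[0, 0, 0], [0, 0, 0], 0.1], [[0, 0, 0], [0, 0, 0], 0.1], [[0, 0, 0], [0, 0, 0], 0.1], [[0, 0, 0], [0, 0, 0], 0.1], [[0, 0, 0], [0, 0, 0], 0]])

```text
t: 16.15
eef_pos: [0.4377, -0.2258, 0.1886]
ee_rot: [3.142, -0.0, -1.66]
force: [0.2, -0.5, -0.0]
width: 0.0826
```

Call:
arm_command(targets=[[[0, 0, 0], [0, 0, 20], 0], [[0, 0, 0], [0, 0, 40], 0], [[0, 0, 0], [0, 0, 20], 0], [[0, 0, 0], [6, 46, 0], 0], [[0, 0, 0], [6, 46, 0], 0], [[0, 0, 0], [6, 46, 0], 0], [[0, 0, 0], [6, 46, 0], 0], [[0, 0, 0], [0, 46, 0], 0]])

```text
t: 16.95
eef_pos: [0.462, 0.0062, 0.2689]
ee_rot: [-3.141, 0.0, -1.66]
force: [2.2, 0.7, -0.0]
width: 0.0878
```

Call:
arm_command(targets=[[[0, 0, -0.02], [-6, 46, 0], 0], [[0, 0, -0.02], [-6, 46, 0], 0], [[0, 0, -0.02], [-6, 46, 0], 0], [[0, 0, -0.02], [-6, 46, 0], 0], [[0, 0, -0.025], [-6, 48, 0], 0], [[0, 0, 0], [0, 0, 0], 0], [[0, 0, 0], [0, 0, 0], 0]])

```text
t: 17.65
eef_pos: [0.4313, 0.2373, 0.2684]
ee_rot: [3.141, -0.001, -1.762]
force: [-0.1, 0.0, -0.1]
width: 0.0876
```

```bash
python3 w.py w4
```

```text
{'t': 17.65, 'eef_pos': [0.4313, 0.2373, 0.2684], 'ee_rot': [3.1412, -0.0005, -1.7622], 'force': [-0.1346, 0.0345, -0.1361], 'width': 0.0876}
[449. 108.] 12448 (array([300.7, 194. ]), 50.3, 89.8, -62.4) z 0.0494 [ 60. 110. 223.]
[253. 196.] 8282 (array([428.6, 225.3]), 50.1, 68.2, -11.1) z 0.0496 [251. 252. 238.]
```

View pics/w4.png

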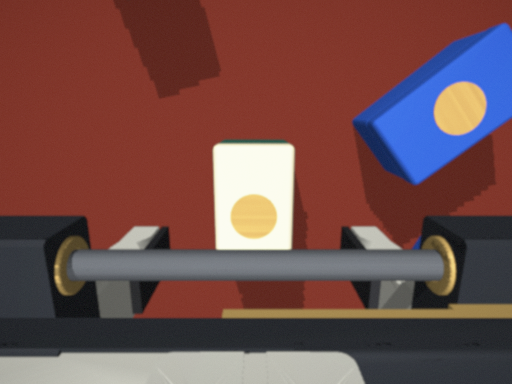

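The tin stands at (253,196), centred and unmoved. Grip it again and carry it.

Call:
arm_command(targets=[[[0, 0, 0], [0, 0, -35], 0], [[0, 0, 0], [0, 0, -30], 0], [[0, 0, 0], [0, 0, -10], 0], [[0, 0, 0], [0, 0, -5], 0], [[0, 0, 0], [0, 0, 0], 0], [[0, 0, 0], [0, 0, 0], 1], [[0, 0, 0], [0, 0, 0], 1], [[0, 0, 0], [0, 0, 0], 1]])

```text
t: 18.5
eef_pos: [0.4319, 0.2365, 0.1895]
ee_rot: [-3.141, 0.002, -1.765]
force: [-0.3, 0.2, 0.8]
width: 0.0689
```

Call:
arm_command(targets=[[[0, 0, 0], [0, 0, 0], 1], [[0, 0, 0], [0, 0, 0], 1], [[0, 0, 0], [0, 0, 0], 1], [[0, 0, 0], [0, 0, 0], 1], [[0, 0, 0], [0, 0, 0], 1]])

```text
t: 19.0
eef_pos: [0.4318, 0.2363, 0.1889]
ee_rot: [-3.141, 0.0, -1.765]
force: [-1.3, -0.2, 5.4]
width: 0.0498
```

Call:
arm_command(targets=[[[0, 0, 0], [0, 0, 10], 1], [[0, 0, 0], [0, 0, 20], 1], [[0, 0, 0], [0, 0, 30], 1], [[0, 0, 0], [0, 0, 20], 1], [[0, 0, 0], [0, 0, 0], 1], [[0, 0, 0], [0, 0, 0], 1]])

```text
t: 19.6
eef_pos: [0.4313, 0.2359, 0.2685]
ee_rot: [3.141, 0.0, -1.765]
force: [-0.5, 0.2, -4.1]
width: 0.0497
```

Call:
arm_command(targets=[[[0, 0, 0], [15, -18, 0], 1], [[0, 0, 0.01], [29, -35, 0], 1], [[0, 0, 0.01], [29, -35, 0], 1], [[0, 0, 0.01], [29, -35, 0], 1], [[0, 0, 0.01], [29, -35, 0], 1], [[0, 0, 0.01], [29, -35, 0], 1], [[0, 0, 0.01], [29, -35, 0], 1], [[0, 0, 0], [29, -35, 0], 1]])

```text
t: 20.4
eef_pos: [0.6501, -0.0285, 0.2662]
ee_rot: [3.138, -0.001, -1.705]
force: [0.3, 0.9, -4.5]
width: 0.0499
```

Call:
arm_command(targets=[[[0, 0, 0], [14, -16, 0], 1], [[0, 0, 0], [0, 0, 0], 1], [[0, 0, 0], [0, 0, 0], 1], [[0, 0, 0], [0, 0, 0], 1]])

```text
t: 20.8
eef_pos: [0.6629, -0.0422, 0.2673]
ee_rot: [3.139, -0.0, -1.705]
force: [0.8, 0.1, -4.4]
width: 0.0501
```

```bash
python3 f.py; python3 - <<'E'
from station import *
import cv2
p,d=grab_frame('scene');cv2.imwrite('pics/scene2.png',p[:,:,::-1])
E
```

```text
[-4.42 -3.66 -3.05 -4.32 -4.52 -2.96 -4.53 -5.55] [ 0.04  0.3  -4.13] [ -0.27 -63.14  26.64   6.63  -0.    -0.  ] 21.15 [ 0.66357932 -0.0422649   0.26897642] 0.049937853112412584 [ 0.0082274   0.09374601 -0.04649775]
```

View pics/scene2.png

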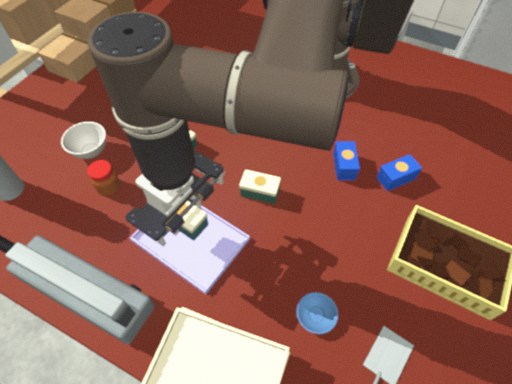

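The tin is held over the tray at about (193,222), and the weight is still there at 4.1 N. Lower 75 mm: the grasp height was 0.1888 and the tray floor adds 5 mm.

Call:
arm_command(targets=[[[0, 0, 0], [0, 0, -25], 1], [[0, 0, 0], [0, 0, -25], 1], [[0, 0, 0], [0, 0, -13], 1], [[0, 0, 0], [0, 0, -5], 1], [[0, 0, 0], [0, 0, 0], 1], [[0, 0, 0], [0, 0, -3], 1], [[0, 0, 0], [0, 0, -2], 1], [[0, 0, 0], [0, 0, 0], 1]])

```text
t: 22.05
eef_pos: [0.6638, -0.0428, 0.1961]
ee_rot: [-3.141, 0.0, -1.705]
force: [-1.3, -0.0, -4.6]
width: 0.0496
```

Call:
arm_command(targets=[[[0, 0, 0], [0, 0, -1], 1], [[0, 0, 0], [0, 0, 0], 1], [[0, 0, 0], [0, 0, 0], 1]])

```text
t: 22.35
eef_pos: [0.6638, -0.0428, 0.1948]
ee_rot: [-3.141, 0.0, -1.705]
force: [-0.9, 1.4, -4.1]
width: 0.0498
```

```bash
python3 f.py
```

```text
[-4.12 -2.52 -4.11 -3.82 -4.45 -4.45 -4.51 -3.94] [-0.3   0.14 -3.99] [-0.000e+00 -6.661e+01  2.370e+01  5.900e+00  1.000e-02  0.000e+00] 22.7 [ 0.66375353 -0.04277141  0.19463541] 0.0499029280768537 [0.03622859 0.04642178 0.00773878]
```

Still hanging just above the floor. Ease down 1 mm.

Call:
arm_command(targets=[[[0, 0, 0], [0, 0, -1], 1], [[0, 0, 0], [0, 0, 0], 1], [[0, 0, 0], [0, 0, 0], 1], [[0, 0, 0], [0, 0, 0], 1]])

```text
t: 23.15
eef_pos: [0.6639, -0.0428, 0.194]
ee_rot: [-3.141, 0.0, -1.705]
force: [-1.5, -0.4, 0.4]
width: 0.0499
```

```bash
python3 f.py
```

```text
[0.45 1.31 0.87 0.58 0.76 2.12 1.85 1.4 ] [-1.2   0.24  1.17] [-1.400e-01 -6.346e+01  2.264e+01  5.440e+00  4.200e-01 -3.000e-02] 23.5 [ 0.66384563 -0.04275258  0.19392556] 0.050101144004090055 [0.18094572 0.63430108 0.06626768]
```

Contact: the weight is now on the tray. Release, rise and move clear.

Call:
arm_command(targets=[[[0, 0, 0], [0, 0, 0], 0.1], [[0, 0, 0], [0, 0, 0], 0.1], [[0, 0, 0], [0, 0, 0], 0.1], [[0, 0, 0], [0, 0, 0], 0.1], [[0, 0, 0], [0, 0, 0], 0.1], [[0, 0, 0], [0, 0, 0], 0.1]])

```text
t: 24.15
eef_pos: [0.6638, -0.0428, 0.1936]
ee_rot: [3.142, -0.0, -1.705]
force: [-0.2, -0.4, -0.2]
width: 0.0784
```

Call:
arm_command(targets=[[[0, 0, 0], [0, 0, 20], 0.1], [[0, 0, 0], [0, 0, 40], 0.1], [[0, 0, 0], [0, 0, 40], 0.1], [[0, 0, 0], [0, 0, 40], 0.1], [[0, 0, 0], [-35, 30, 15], 0.1], [[0, 0, 0], [-35, 30, 15], 0.1], [[0, 0, 0], [-35, 30, 10], 0.1], [[0, 0, 0], [-35, 30, 10], 0.1]])

```text
t: 24.95
eef_pos: [0.5223, 0.0779, 0.3842]
ee_rot: [-3.141, 0.0, -1.705]
force: [1.5, 1.9, 1.2]
width: 0.0788
```

Call:
arm_command(targets=[[[0, 0, 0], [-15, 45, 0], 0.1], [[0, 0, 0], [-5, 45, 0], 0.1], [[0, 0, 0], [0, 45, 0], 0.1], [[0, 0, 0], [0, 45, 0], 0.1], [[0, 0, 0], [0, 0, 0], 0.1]])

```text
t: 25.45
eef_pos: [0.5036, 0.2616, 0.3835]
ee_rot: [-3.141, 0.001, -1.701]
force: [0.1, -0.8, 0.1]
width: 0.0787
```

```bash
python3 - <<'E'
from station import *
from h import *
s=get_state();print(s['t'],s['eef_pos'],s['force'])
for n in ["scene","side"]:
    p,d=grab_frame(n);c=camera_params(n)
    cv2.imwrite(f"pics/{n}3.png",p[:,:,::-1]);np.savez(f"{n}3.npz",p=p,d=d,**{k:np.array(v) for k,v in c.items()})
    p,d,P=cloud(n+'3.npz');z=P[...,2]
    m=((d>0)&(z>.040)&(z<.062)&(P[...,0]>.2)&(P[...,0]<.75)&(P[...,1]<.4)).astype(np.uint8)
    k,l,st,c=cv2.connectedComponentsWithStats(m,connectivity=4)
    for i in range(1,k):
        if st[i,4]<150: continue
        mm=l==i; print(c[i].round(),st[i,4],rect(P[mm][:,:2]),'z',np.percentile(z[mm],[10,50,90]).round(4),np.median(p[mm],0))
E
```

```text
25.45 [0.50361647 0.26161075 0.38353101] [ 0.14432722 -0.81212568  0.14012692]
[79. 54.] 505 (array([ 292.2, -699.6]), 129.1, 180.4, -89.8) z [0.0426 0.0522 0.0602] [108.  86.  61.]
[135.  93.] 168 (array([ 368.6, -409.3]), 25.8, 75.7, 66.6) z [0.0421 0.0499 0.0596] [114.  71.  38.]
[177. 133.] 562 (array([ 439.4, -226.3]), 50.9, 91.2, -5.2) z [0.0449 0.0483 0.0503] [234.  224.5 181. ]
[ 83. 137.] 467 (array([ 567.5, -419.8]), 107.3, 108.5, -49.5) z [0.0422 0.0497 0.0543] [172. 170. 158.]
[344. 152.] 353 (array([300.5, 190.3]), 44.8, 84.6, -63.6) z [0.0465 0.0485 0.0505] [ 62. 108. 214.]
[403. 168.] 561 (array([276.6, 325.1]), 49.5, 91.2, 53.8) z [0.0457 0.0486 0.0503] [ 56. 107. 211.]
[106. 180.] 193 (array([ 641.8, -290.5]), 34.2, 57.9, 62.3) z [0.0416 0.0482 0.0587] [113.  62.  34.]
[260. 182.] 710 (array([475.7,  38.9]), 51.8, 89.7, 12.0) z [0.0455 0.0484 0.0503] [249. 246. 220.]
[407. 237.] 486 (array([452., 390.]), 21.2, 154.0, 89.3) z [0.0406 0.0444 0.0593] [156. 148.  86.]
[188. 229.] 913 (array([664.1, -41.7]), 50.3, 90.3, -8.2) z [0.0508 0.0535 0.0553] [249. 247. 223.]
[447
[... 211 characters left out ...]
32.] 197 (array([ 344.5, -416.7]), 44.2, 85.2, -64.0) z [0.0423 0.0511 0.06  ] [172.  97.  36.]
[229. 148.] 429 (array([662.7, -42.8]), 54.7, 92.8, -6.4) z [0.0453 0.0543 0.0566] [255. 254. 248.]
[332. 150.] 401 (array([ 436.9, -226.9]), 51.4, 93.5, -5.7) z [0.0442 0.0492 0.0514] [254. 252. 232.]
[259. 191.] 538 (array([474.3,  38.1]), 51.8, 92.6, 10.5) z [0.0457 0.0495 0.0513] [255. 255. 248.]
[272. 262.] 895 (array([301.2, 193.9]), 52.8, 89.7, -63.5) z [0.0456 0.0494 0.0511] [ 45. 135. 252.]
[152. 279.] 765 (array([452.4, 388.9]), 22.2, 152.5, 89.9) z [0.0412 0.0444 0.06  ] [204. 192.  92.]
[238. 309.] 1124 (array([276. , 324.2]), 50.0, 92.3, 53.0) z [0.0477 0.0496 0.0513] [ 44. 133. 252.]
```

View pics/scene3.png

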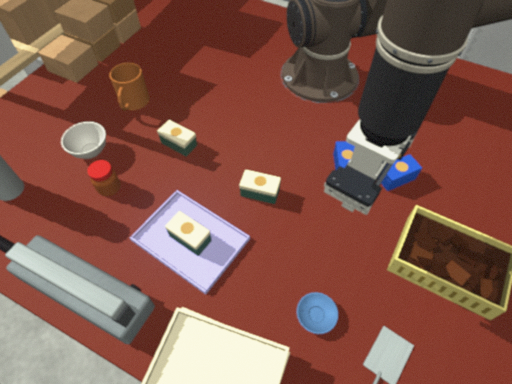

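View pics/side3.png

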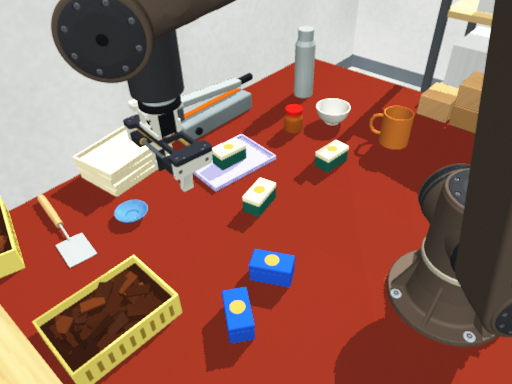

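The full tin stands flat in the middle of the tray at scene pixel (188,229), with its lid 5 mm above the others. The two empty ones are upright at (177,133) and (260,182), within about 1 mm of where they were. The blue boxes have not moved and the robot is clear.

```bash
python3 -c "
from station import *
print(job_done())"
```

```text
the job is handed in; nothing more can be done
None
```

The full tin is standing flat in the lilac tray and the job is handed in, about 25.5 s into the 70 s allowed.

- **Weighing:** I lifted each tin about 5 cm, from left to right, and set it back down. The wrist force read 3.9 N for the left tin, 1.2 N for the middle and 0.9 N for the right, so the left tin is the full one. It read 4.1 N when I lifted it again to carry it.
- **Placing:** I lowered the full tin into the middle of the tray until the weight came off the gripper, then released it.
- **Last checks:** Both cameras show the full tin centred at about (0.664, -0.042), aligned with the tray, with its lid 5 mm higher than the other two, as the tray floor should make it. The two empty tins stand upright within about 1 mm of where they started. The blue look-alikes did not move, and the gripper is open and touching nothing.
- **Disagreement:** The two cameras differ by only 1–3 mm. No check failed.

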